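Release the swing bolt of a casting box

TASK

Unlatch the lid of the casting box: unscrew the yellow wing nut (anticlockwise from above) until it can pass over the brass lip of the slotted lug, without jamming it up hard against the stop collar on the bolt. Then swing the hinged bolt out of the slot, lean it outwards more than 60 degrees from upright, and let go. How far the nut must come up differs each time: feel for it, and never force the nut against the lip; leave the red casting on the lid standing where it is.

Things in the scene. Friction and masses are not known exactly. Their poses are not given: they have to be found in the camera images.
- mould: Aluminium casting box with a teal lid, fixed to the table; 140 (its x) x 240 (its y) mm, lid top at z = 130. Origin: centre of its underside, z up; its +x side, away from the robot, carries a dark steel lug 48 mm wide reaching to x = 111, top at z = 136.5, with a 12 mm slot open to +x; the bolt stands in it on the line x = 95, y = 0. The lid is bare but for the red casting.
- lip (a point): Top of the brass lip in the middle of the slot's mouth (box x = 109, y = 0, z = 147 mm), axes as the box's. The lip, 4 mm thick (x), stands 6 to 20 mm to each side. The bushing's foot must be about 1.2 mm above it to swing over; else it catches within 5 degrees, and a push on the wings of over about 7 N then fails (50 N on the lip).
- wingnut: Yellow wing nut. Origin: centre of its hub's underside; z along the bolt, wings along +x and -x. Hub 23 mm in diameter, 12 high. Wings: an upright blade 10 mm thick (y), 5.5 to 30 mm from the axis, up to z = 42: grip its flat faces, fingertips over 14 mm up. A brass bushing sticks out 0 to 8 mm below the hub (unmeasured, differs each time); the collar is met when its foot is 3.7 mm above the lip's top.
- eye (a point): Pivot of the bolt, low on the box's +x side at box x = 95, y = 0, z = 30 mm; z along the 8 mm bolt. The nut's origin starts 115 (its lowest) to 117.5 mm from here. Right-hand thread, 24 mm per turn: anticlockwise from above it rises 3.8 mm per rad. Turning takes 0.15 N m; it stays where left. A sprung brass collar (25 N/mm) stops it: over 50 N there (0.19 N m extra) fails.
- swingbolt (a joint): Swing angle of the bolt (rad): 0 upright in the slot, growing as it leans out to the box's +x; its stop is at 1.45. The pivot is stiff (0.4 N m): the bolt stays where it is left. Pushing the free bolt out by the wings takes about 3 to 4 N.
- sample_mid (a point): Small red casting, about 60 mm wide and 18 mm high, standing loose on the lid, 70 to 90 mm to the box's +y of the bolt. Point half-way up, on its axis; z up.

How it is judged:
On the way:
1. the nut is unscrewed to at least 2.7 mm above its lowest position on the bolt, with the bolt still upright (z of wingnut in the frame of eye above 0.1177 m and value of joint swingbolt below 0.15 rad), for 0.1 s.
At the end, for the whole second after the job is handed in: The bolt leans out of the slot at more than 0.95 rad from upright and is at rest (value of joint swingbolt above 0.95 rad and linear speed of wingnut below 0.02 m/s); the robot touches nothing.
It fails at once if the nut is forced against the lip of the lug, or jammed against the stop collar, with more than 50 N (contact force between wingnut and mould above 50 N).
It fails at once if the casting on the lid is moved by more than 40 mm or tipped (distance of sample_mid from where it was at the start of the episode above 0.04 m or angle between sample_mid's own z axis and vertical above 0.5 rad).
It also fails if it takes over 72 s, if anything falls off the work surface, if the arm or the gripper's body presses on something with over 40 N, if the wrist force passes 120 N, or if a joint passes its speed limit or range.

ROBOT

A 6-joint arm with a two-finger parallel gripper is mounted at the origin on the work surface. World frame = base frame: x ahead of the robot, y to its left, z up, the work surface at z = 0. Lengths are in m, angles in rad, forces in N, time in s.
With the tool pointing down it reaches from about 0.3 to 0.75 m from the base axis. Payload 8.5 kg.
Tool frame: the origin (TCP) lies midway between the tips of the shut fingers; the grasp point (between the pads) lies 19 mm behind it; z points along the fingers, y is the line along which they close (so a half turn about z gives the same grasp; the last joint's range is limited). The gripper opens to 85 mm and grips with 20 to 120 N. Pads are 22 mm wide; open, the fingers measure 114 mm over their backs; the gripper's body (76 mm by 85 mm) begins 54 mm behind the grasp point. The pads swing forward as they close: fully open they stand 13 mm farther back than shut.
Start: joints at [0.89, 0.381, 1.297, -0, 1.464, -0.215], TCP at [0.247, 0.491, 0.231] pointing down, gripper open.
Joint ranges: [-3.11, 3.11], [-0.89, 2.33], [0.22, 2.48], [-1.42, 4.56], [0.17, 2.85], [-2.88, 2.88]. Speed limits (rad/s): [2.39, 2.39, 3.14, 3.14, 3.14, 3.14].

INTERFACE

Orientations are given as [roll, pitch, yaw] about the fixed x, y, z axes, in that order (R = Rz(yaw) Ry(pitch) Rx(roll)).
In Python, from workcell import monitor, cams, workorder, spotter gives the robot as it stands.
- The arm moves only by the tool step_arm, never from a script. Its argument "deltas" is a list that holds one entry, the list of rows, each a list of 7 numbers: the closure, from -1 (fully open) to 1 (shut), then the shift along the world's x, y, z in mm, then the turn, a rotation vector about the world's x, y, z in degrees. A call has 1 to 12 rows; each row is the pose to reach, as a shift and turn from the pose commanded when the call began; what a row does not reach only later rows make up. A row lasts 1/10 s, in which the tool goes at most 50 mm and 8.59 degrees, less where a joint would pass 70% of its speed; a pose out of reach is approached as far as the arm can. A call with a gripper value outside its range is refused whole. The fingers move at their own pace and stop on an object; "newtons" is the grip in N (left out, the last holds). Time passes only in rows, so rows that repeat a pose let the fingers close. It gives the time, the measured TCP pose, the force, the opening and the grip force at its end, in the units of the state.
- monitor.read_state(): the state, without advancing time (a new reading comes with each control period).
- cams.grab_frame(name): name is "side" or "top"; returns the picture (480x640x3 uint8, blue, green, red); there is no depth.
- cams.get_calibration(name): a dict with "intrinsics" (3x3 intrinsics, pixels), "extrinsics" (4x4, takes a point from camera to world coordinates). Camera axes: x right, y up, looking along -z (the intrinsics and any distortion apply to the point x, -y, -z); pixel columns grow to the right and rows downward; lengths in m; the calibration is good to about 2 mm. A picture is of the moment at which its call begins. get_calibration takes no time and is no camera call.
- workorder.finish_job(): hands the job in; it is judged then, once.
Trained networks look in the newest picture that a camera, given by its name, has taken for a name from the list of things; names that differ only in an ending like _2 or _b are one class to them, and where a whole thing is asked for, a point or a joint stands for the part that bears it (a point fixed in the world has none). Each returns a list of dicts, best first, with "p" (0 to 1); they miss things now and then, are a little off and sometimes report something else, mostly with a low value. They report only what shows in the picture. A call takes as long as a camera call.
- spotter.look_for(camera, label): "point" ([column, row] in pixels, amid what is visible of it).
The state is a dict: "t": time; "joint_positions": joint angles; "joint_velocities": joint speeds; "joint_efforts": joint torques, N m; "position": TCP position; "ee_rot": TCP orientation; "wrist_force": force on the tool from outside, world axes, zero at the start; "ft_torque": the same for the moment, N m; "gripper_width": finger opening in m; "grip_force": force on a finger pad.
Only numpy, scipy, OpenCV 4.12 (cv2) and the standard library are available. Lean on these libraries where they do the work, as an engineer would, in place of code of your own. Each camera call takes 0.05 s, during which the arm holds its last target. There are 200 camera calls.

## Working session

There is one attempt and no reset: what is moved stays moved. The work goes in short steps, Python scripts to look and compute and a tool call to move; the robot and the scene stay as the last step left them, time stands still between calls to the robot, and variables do not carry over. Pictures are saved under pics/ and viewed, at most 10 in all, crops included, and the job is handed in when it is done.

Besides the shell and the picture viewer there is one more tool, called in YAML: its name, and indented under it one key for each argument. step_arm: Moves the arm, as the interface text tells. Its arguments: {"type":"object","properties":{"deltas":{"type":"array","items":{"type":"array","items":{"type":"array","items":{"type":"number"}}}},"newtons":{"type":"number"}},"required":["deltas"]}

```bash
mkdir -p pics; cat > h.py <<'E'
import numpy as np, cv2
from workcell import monitor, cams, workorder, spotter
def cal(n):
    c=cams.get_calibration(n); return np.array(c["intrinsics"]),np.array(c["extrinsics"]),c
def ray(n,p):
    K,E,_=cal(n); d=np.linalg.inv(K)@[p[0],p[1],1]; d=E[:3,:3]@[d[0],-d[1],-d[2]]; return E[:3,3],d/np.linalg.norm(d)
def atz(n,p,z):
    o,d=ray(n,p); return o+d*(z-o[2])/d[2]
def proj(n,P):
    K,E,_=cal(n); q=E[:3,:3].T@(np.array(P)-E[:3,3]); u=K@[q[0],-q[1],-q[2]]; return u[:2]/u[2]
def tri(pa,pb):
    o,d=ray("top",pa); o2,e=ray("side",pb); s=np.linalg.lstsq(np.c_[d,-e],o2-o,rcond=None)[0]
    a,b=o+s[0]*d,o2+s[1]*e; return (a+b)/2,np.linalg.norm(a-b)
E
python3 - <<'E'
from h import *
np.set_printoptions(precision=4,suppress=True)
for n in("top","side"):
    f=cams.grab_frame(n); cv2.imwrite(f"pics/{n}0.png",f)
    print(n,cal(n))
    for l in("mould","wingnut","lip","eye","sample_mid"): print(l,spotter.look_for(n,l)[:2])
print(monitor.read_state())
E
```

```text
top (array([[436.9678,   0.    , 322.8771],
       [  0.    , 436.9678, 230.1041],
       [  0.    ,   0.    ,   1.    ]]), array([[-0.0277,  0.9821, -0.1865,  0.4116],
       [-0.9985, -0.0184,  0.0513,  0.0773],
       [ 0.0469,  0.1877,  0.9811,  0.7505],
       [ 0.    ,  0.    ,  0.    ,  1.    ]]), {'intrinsics': array([[436.9678,   0.    , 322.8771],
       [  0.    , 436.9678, 230.1041],
       [  0.    ,   0.    ,   1.    ]]), 'extrinsics': array([[-0.0277,  0.9821, -0.1865,  0.4116],
       [-0.9985, -0.0184,  0.0513,  0.0773],
       [ 0.0469,  0.1877,  0.9811,  0.7505],
       [ 0.    ,  0.    ,  0.    ,  1.    ]])})
mould [{'point': [377.6, 279.0], 'p': 0.73}]
wingnut [{'point': [374.1, 207.8], 'p': 0.96}, {'point': [375.2, 281.8], 'p': 0.74}]
lip [{'point': [371.7, 280.7], 'p': 0.8}]
eye [{'point': [375.8, 204.9], 'p': 0.65}]
sample_mid [{'point': [322.4, 265.3], 'p': 0.57}]
side (array([[537.2262,   0.    , 319.1547],
       [  0.    , 537.2262, 235.0101],
       [  0.    ,   0.    ,   1.    ]]), array([[-0.9954,  0.0666, -0.069 ,  0.4897],
       [-0.0958, -0.6533,  0
[... 477 characters left out ...]
 0.94}]
wingnut [{'point': [309.9, 165.5], 'p': 0.92}]
lip [{'point': [383.1, 236.3], 'p': 0.56}]
eye [{'point': [307.7, 168.0], 'p': 0.81}]
sample_mid [{'point': [363.5, 227.6], 'p': 0.77}]
{'t': 0.6, 'joint_positions': array([ 0.8897,  0.3806,  1.2974, -0.    ,  1.4636, -0.2153]), 'joint_velocities': array([-0.0007, -0.0008, -0.0021,  0.0003,  0.0012, -0.0001]), 'joint_efforts': array([ -0.0009, -44.8159, -23.1399,  -0.0002,   0.0006,   0.    ]), 'position': array([0.247 , 0.4914, 0.2313]), 'ee_rot': array([-3.1416,  0.    ,  2.6758]), 'wrist_force': array([ 0.6095, -0.5291, -0.9568]), 'ft_torque': array([-0.0105, -0.0055,  0.027 ]), 'grip_force': 0.0, 'gripper_width': 0.08562557370385342}
```

```bash
python3 - <<'E'
from h import *
print(tri([374.1,207.8],[309.9,165.5]), tri([322.4,265.3],[363.5,227.6]))
a=cv2.imread("pics/top0.png")[130:380,240:500]; cv2.imwrite("pics/top0c.png",cv2.resize(a,None,fx=3,fy=2.4 if 0 else 3)[:600*1] if 0 else cv2.resize(a,(624,600),interpolation=cv2.INTER_CUBIC))
a=cv2.imread("pics/side0.png")[80:380,220:520]; cv2.imwrite("pics/side0c.png",cv2.resize(a,(600,600),interpolation=cv2.INTER_CUBIC))
E
```

```text
(array([ 0.55224035, -0.02463326,  0.16882528]), np.float64(0.00028640360897573905)) (array([0.47999387, 0.04695527, 0.13455643]), np.float64(0.004017238129440722))
```

View pics/top0c.png

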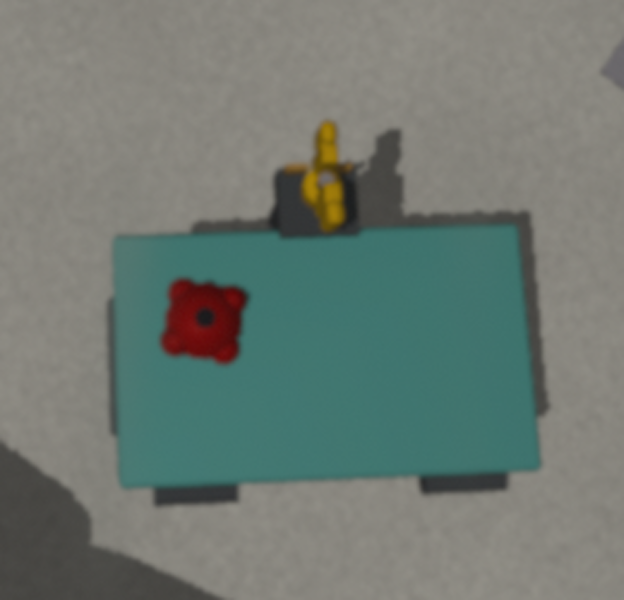

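View pics/side0c.png

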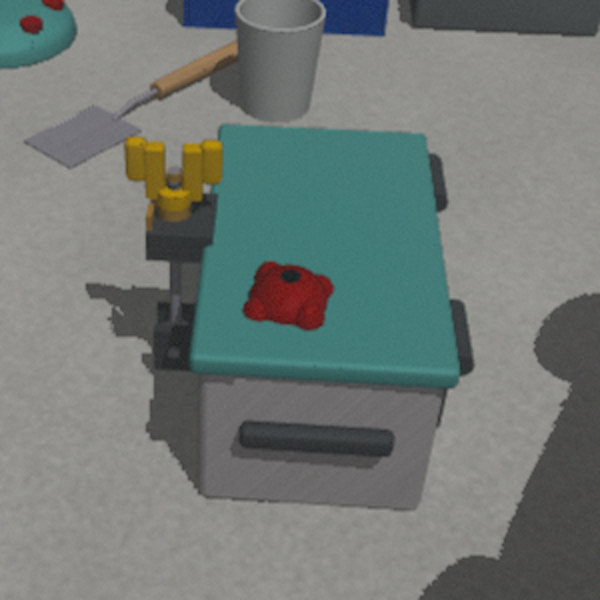

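Top crop: lid corners at about (115,237), (517,226), (540,470) and (121,487); wings run nearly along world x, from (327,125) to (335,228). Side crop: nut at (175,190), lug below it, red casting at (290,295).

```bash
python3 - <<'E'
from h import *
np.set_printoptions(precision=4,suppress=True)
f=lambda c:[240+c[0]/2.4,130+c[1]/2.4]
C=np.array([atz("top",f(c),.13) for c in[(115,237),(517,226),(540,470),(121,487)]]);print(C)
m=C.mean(0); print(m,[np.linalg.norm(C[i]-C[i-1]) for i in range(4)])
v=(C[0]+C[1]-C[2]-C[3]); w=C[0]+C[3]-C[1]-C[2]
print(np.degrees(np.arctan2(v[1],v[0])),np.degrees(np.arctan2(-w[0],w[1])))
for th in (np.arctan2(-w[0],w[1]),):
    R=np.array([[np.cos(th),-np.sin(th)],[np.sin(th),np.cos(th)]]); print("bolt",m[:2]+R@[.095,0])
# yellow mask axis, top
for n in("top","side"):
    im=cv2.imread(f"pics/{n}0.png"); h=cv2.cvtColor(im,cv2.COLOR_BGR2HSV); k=cv2.inRange(h,(22,150,60),(35,255,255)); k[:100 if n=="side" else 150]=0; k[300:]=0
    ys,xs=np.nonzero(k); print(n,len(xs),xs.min(),xs.max(),ys.min(),ys.max(),xs.mean(),ys.mean())
    if n=="top":
        P=np.array([atz(n,(x,y),.18)[:2] for x,y in zip(xs,ys)]); c=P.mean(0); u,s,vt=np.linalg.svd(P-c); print("axis",c,vt[0],s, np.degrees(np.arctan2(vt[0][1],vt[0][0])), ((P-c)@vt[0]).min(),((P-c)@vt[0]).max())
print("wing ends z.186",atz("top",f((327,122)),.186),atz("top",f((337,230)),.186))
E
```

```text
[[ 0.5325  0.0953  0.13  ]
 [ 0.5348 -0.1507  0.13  ]
 [ 0.3884 -0.1519  0.13  ]
 [ 0.3859  0.0937  0.13  ]]
[ 0.4604 -0.0284  0.13  ] [np.float64(0.14653202437522683), np.float64(0.24604394503289587), np.float64(0.14639146299658), np.float64(0.24566826416518733)]
0.5437604213873062 0.553132559045856
bolt [ 0.5554 -0.0275]
top 396 366 383 181 225 375.1388888888889 206.08333333333334
axis [ 0.5518 -0.0242] [-0.9999  0.0122] [0.3227 0.1071] 179.29812112872966 -0.035214310965775146 0.02620947402082277
side 1045 283 330 149 185 306.68133971291866 164.92727272727274
wing ends z.186 [ 0.5854 -0.0264  0.186 ] [ 0.5232 -0.0288  0.186 ]
```

step_arm:
  deltas:
    - [[-1, 40, -60, 10, 0, 0, -12], [-1, 80, -130, 10, 0, 0, -25], [-1, 110, -180, 10, 0, 0, -38], [-1, 140, -240, 10, 0, 0, -51], [-1, 170, -290, 10, 0, 0, -64], [-1, 200, -340, 10, 0, 0, -77], [-1, 230, -390, 10, 0, 0, -90], [-1, 255, -430, 10, 0, 0, -100], [-1, 280, -470, 10, 0, 0, -110], [-1, 300, -500, 10, 0, 0, -120], [-1, 308, -519, 10, 0, 0, -130], [-1, 308, -519, 10, 0, 0, -140]]

```text
t: 1.8
position: [0.5537, -0.0261, 0.2414]
ee_rot: [3.141, -0.0, 0.869]
wrist_force: [0.3, -0.1, 0.4]
gripper_width: 0.0854
grip_force: 0.0
```

step_arm:
  deltas:
    - [[-1, 0, 0, 0, 0, 0, -8], [-1, 0, 0, 0, 0, 0, -16], [-1, 0, 0, 0, 0, 0, -24], [-1, 0, 0, 0, 0, 0, -32], [-1, 0, 0, 0, 0, 0, -40], [-1, 0, 0, 0, 0, 0, -48.5], [-1, 0, 0, 0, 0, 0, -48.5], [-1, 0, 0, 0, 0, 0, -48.5]]

```text
t: 2.6
position: [0.5529, -0.024, 0.2413]
ee_rot: [3.142, 0.0, 0.033]
wrist_force: [0.1, -0.3, 0.0]
gripper_width: 0.0855
grip_force: 0.0
```

```bash
python3 - <<'E'
from h import *
s=monitor.read_state(); print(s["position"],s["ee_rot"],s["joint_positions"],s["wrist_force"],s["ft_torque"])
f=cams.grab_frame("side"); a=f[60:260,200:420]; a=cv2.resize(a,(660,600),interpolation=cv2.INTER_CUBIC)
for i,P in enumerate([(.5545,-.0275,.03),(.5545,-.0275,.188),s["position"]]):
    u=(proj("side",P)-[200,60])*3; cv2.drawMarker(a,tuple(int(v) for v in u),(255,0,255),0,12); print(u)
cv2.imwrite("pics/side1.png",a)
E
```

```text
[ 0.55291587 -0.02402807  0.24132806] [3.14158991e+00 4.00504220e-06 3.32807252e-02] [-2.57365464e-01  3.79837404e-01  1.26915970e+00 -3.79113436e-06
  1.49259860e+00  1.28015043e+00] [ 0.07283145 -0.2747112   0.01438566] [-0.05252392  0.01080103  0.0213563 ]
[327.73453111 561.43562461]
[324.95531309 272.54664015]
[326.92343066 157.68638054]
```

View pics/side1.png

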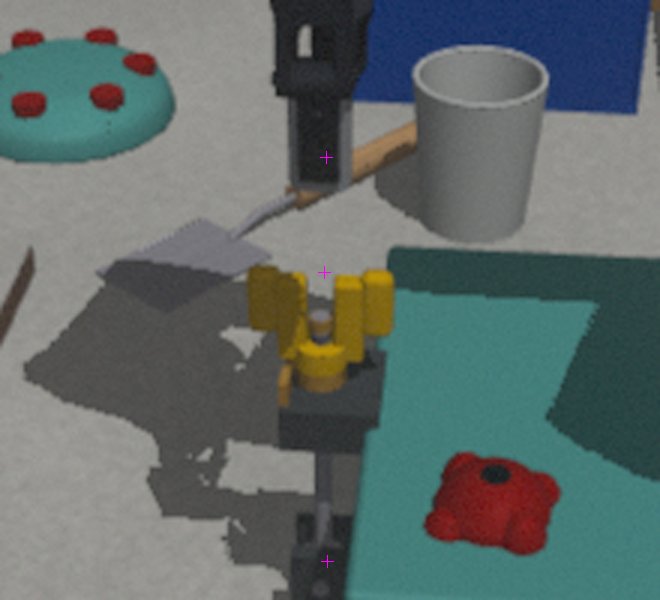

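Side crop: the open gripper hangs centred (col 320) over the nut (col 320), wings along x. The bolt top shows between the wings at (320,318).

step_arm:
  deltas:
    - [[-1, 1, -3.5, -20, 0, 0, 0], [-1, 1, -3.5, -50, 0, 0, 0], [-1, 1, -3.5, -78, 0, 0, 0], [-1, 1, -3.5, -78, 0, 0, 0], [0.5, 1, -3.5, -78, 0, 0, 0], [1, 1, -3.5, -78, 0, 0, 0], [1, 1, -3.5, -78, 0, 0, 0], [1, 1, -3.5, -78, 0, 0, 0], [1, 1, -3.5, -78, 0, 0, 0], [1, 1, -3.5, -78, 0, 0, 0], [1, 1, -3.5, -78, 0, 0, 0]]
  newtons: 60

```text
t: 3.75
position: [0.554, -0.0259, 0.1641]
ee_rot: [-3.139, -0.001, 0.03]
wrist_force: [-0.3, 9.0, 5.1]
gripper_width: 0.0086
grip_force: 59.4
```

```bash
cat > st.py <<'E'
from h import *
np.set_printoptions(precision=4,suppress=True)
s=monitor.read_state()
for k in("t","position","ee_rot","wrist_force","ft_torque","gripper_width","grip_force"): print(k,s[k])
E
python3 st.py
```

```text
t 3.75
position [ 0.554  -0.0259  0.1641]
ee_rot [-3.1387 -0.0012  0.0298]
wrist_force [-0.2669  8.9973  5.0828]
ft_torque [ 1.3406  0.1301 -0.1416]
gripper_width 0.008575409817908095
grip_force 59.35873862123117
```

step_arm:
  deltas:
    - [[1, 0, 1.5, 0.5, 0, 0, 0], [1, 0, 1.5, 0.5, 0, 0, 0], [1, 0, 1.5, 0.5, 0, 0, 0]]

```text
t: 4.05
position: [0.554, -0.0256, 0.1641]
ee_rot: [-3.141, -0.0, 0.029]
wrist_force: [-0.6, 4.4, 2.4]
gripper_width: 0.0085
grip_force: 59.2
```

```bash
python3 st.py
```

```text
t 4.05
position [ 0.554  -0.0256  0.1641]
ee_rot [-3.1408 -0.0005  0.0295]
wrist_force [-0.6318  4.4086  2.385 ]
ft_torque [ 0.6732  0.0035 -0.0584]
gripper_width 0.008518566976898323
grip_force 59.24991175532341
```

step_arm:
  deltas:
    - [[1, 0, 1.3, 0.5, 0, 0, 0], [1, 0, 1.3, 0.6, 0, 0, 2], [1, 0, 1.3, 0.8, 0, 0, 5], [1, 0, 1.3, 1.0, 0, 0, 8], [1, 0, 1.3, 1.2, 0, 0, 11], [1, 0, 1.3, 1.4, 0, 0, 14], [1, 0, 1.3, 1.6, 0, 0, 17], [1, 0, 1.3, 1.8, 0, 0, 20], [1, 0, 1.3, 1.8, 0, 0, 20]]

```text
t: 4.95
position: [0.5543, -0.0263, 0.1655]
ee_rot: [3.139, 0.001, 0.379]
wrist_force: [0.9, -5.2, -1.5]
gripper_width: 0.0082
grip_force: 58.8
```

```bash
python3 st.py
```

```text
t 4.95
position [ 0.5543 -0.0263  0.1655]
ee_rot [3.1387 0.0006 0.3791]
wrist_force [ 0.9305 -5.2277 -1.4703]
ft_torque [-0.906  -0.2141 -0.0128]
gripper_width 0.008172889111260368
grip_force 58.822058737277985
```

step_arm:
  deltas:
    - [[1, 0, -1.0, 0, 0, 0, 0], [1, 0, -1.0, 0.15, 0, 0, 2], [1, 0, -1.0, 0.3, 0, 0, 4], [1, 0, -1.0, 0.4, 0, 0, 6], [1, 0, -1.0, 0.55, 0, 0, 8], [1, 0, -1.0, 0.65, 0, 0, 10], [1, 0, -1.0, 0.8, 0, 0, 12], [1, 0, -1.0, 0.95, 0, 0, 14]]

```text
t: 5.75
position: [0.5545, -0.0271, 0.1665]
ee_rot: [3.139, 0.0, 0.623]
wrist_force: [3.8, -6.2, -2.8]
gripper_width: 0.0086
grip_force: 58.7
```

```bash
python3 st.py
```

```text
t 5.75
position [ 0.5545 -0.0271  0.1665]
ee_rot [3.1389 0.0003 0.6232]
wrist_force [ 3.7515 -6.2435 -2.8249]
ft_torque [-1.0077 -0.5562 -0.241 ]
gripper_width 0.008578267228533089
grip_force 58.68762987374794
```

step_arm:
  deltas:
    - [[1, 1, -1.4, 0, 0, 0, 0], [1, 1, -1.4, 0.15, 0, 0, 2], [1, 1, -1.4, 0.3, 0, 0, 4], [1, 1, -1.4, 0.4, 0, 0, 6], [1, 1, -1.4, 0.55, 0, 0, 8], [1, 1, -1.4, 0.65, 0, 0, 10], [1, 1, -1.4, 0.8, 0, 0, 12], [1, 1, -1.4, 0.95, 0, 0, 14]]

```text
t: 6.55
position: [0.5553, -0.0278, 0.1674]
ee_rot: [3.14, 0.0, 0.867]
wrist_force: [3.2, -3.4, -2.6]
gripper_width: 0.0086
grip_force: 58.8
```

```bash
python3 st.py
```

```text
t 6.55
position [ 0.5553 -0.0278  0.1674]
ee_rot [3.1404 0.0004 0.8673]
wrist_force [ 3.2071 -3.3622 -2.6276]
ft_torque [-0.6429 -0.4447 -0.146 ]
gripper_width 0.008606879448873107
grip_force 58.79566311836243
```

step_arm:
  deltas:
    - [[1, 0.9, -0.7, 0, 0, 0, 0], [1, 0.9, -0.7, 0.15, 0, 0, 2], [1, 0.9, -0.7, 0.3, 0, 0, 4], [1, 0.9, -0.7, 0.4, 0, 0, 6], [1, 0.9, -0.7, 0.55, 0, 0, 8], [1, 0.9, -0.7, 0.65, 0, 0, 10]]

```text
t: 7.15
position: [0.556, -0.0282, 0.1681]
ee_rot: [3.141, 0.0, 1.041]
wrist_force: [1.3, -3.5, -1.3]
gripper_width: 0.0085
grip_force: 58.9
```

```bash
python3 st.py
```

```text
t 7.15
position [ 0.556  -0.0282  0.1681]
ee_rot [3.1413 0.0004 1.0412]
wrist_force [ 1.3449 -3.5096 -1.3095]
ft_torque [-0.5787 -0.2962 -0.1941]
gripper_width 0.008489481687888285
grip_force 58.86866167187691
```

step_arm:
  deltas:
    - [[1, 0.4, -0.6, 0, 0, 0, 0], [1, 0.4, -0.6, 0.15, 0, 0, 2], [1, 0.4, -0.6, 0.3, 0, 0, 4], [1, 0.4, -0.6, 0.4, 0, 0, 6], [1, 0.4, -0.6, 0.55, 0, 0, 8], [1, 0.4, -0.6, 0.65, 0, 0, 10]]

```text
t: 7.75
position: [0.5565, -0.0285, 0.1687]
ee_rot: [3.141, -0.0, 1.215]
wrist_force: [1.7, -3.2, -1.9]
gripper_width: 0.008
grip_force: 58.8
```

```bash
python3 st.py
```

```text
t 7.75
position [ 0.5565 -0.0285  0.1687]
ee_rot [ 3.1411 -0.0002  1.2154]
wrist_force [ 1.6991 -3.2107 -1.8911]
ft_torque [-0.3885 -0.4578 -0.1281]
gripper_width 0.008004370860517293
grip_force 58.80281701683998
```

step_arm:
  deltas:
    - [[1, 0.3, -0.4, 0, 0, 0, 0], [1, 0.3, -0.4, 0.15, 0, 0, 2], [1, 0.3, -0.4, 0.3, 0, 0, 4], [1, 0.3, -0.4, 0.4, 0, 0, 6], [1, 0.3, -0.4, 0.55, 0, 0, 8], [1, 0.3, -0.4, 0.65, 0, 0, 10]]

```text
t: 8.35
position: [0.557, -0.0288, 0.1694]
ee_rot: [3.141, -0.0, 1.39]
wrist_force: [2.9, -1.8, -3.7]
gripper_width: 0.0084
grip_force: 58.7
```

```bash
python3 st.py
```

```text
t 8.35
position [ 0.557  -0.0288  0.1694]
ee_rot [ 3.1407 -0.0004  1.3897]
wrist_force [ 2.929  -1.7521 -3.7389]
ft_torque [-0.1551 -0.6506 -0.1752]
gripper_width 0.008396787561920332
grip_force 58.72457608580589
```

step_arm:
  deltas:
    - [[1, 0.6, -0.2, -0.2, 0, 0, 0], [1, 0.6, -0.2, 0, 0, 0, 2], [1, 0.6, -0.2, 0.1, 0, 0, 4], [1, 0.6, -0.2, 0.2, 0, 0, 6], [1, 0.6, -0.2, 0.35, 0, 0, 8], [1, 0.6, -0.2, 0.5, 0, 0, 10]]

```text
t: 8.95
position: [0.5575, -0.0289, 0.1701]
ee_rot: [3.141, -0.0, 1.564]
wrist_force: [3.6, 0.0, -2.2]
gripper_width: 0.0086
grip_force: 58.8
```

```bash
python3 st.py
```

```text
t 8.95
position [ 0.5575 -0.0289  0.1701]
ee_rot [ 3.1406 -0.0004  1.5641]
wrist_force [ 3.606   0.0267 -2.2309]
ft_torque [-0.0193 -0.6588 -0.1357]
gripper_width 0.008585113813163514
grip_force 58.83581355214119
```

step_arm:
  deltas:
    - [[1, 0.7, 0, -0.1, 0, 0, 0], [1, 0.7, 0, 0.05, 0, 0, 2], [1, 0.7, 0, 0.15, 0, 0, 4], [1, 0.7, 0, 0.3, 0, 0, 6], [1, 0.7, 0, 0.45, 0, 0, 8], [1, 0.7, 0, 0.6, 0, 0, 10]]

```text
t: 9.55
position: [0.5582, -0.0289, 0.1707]
ee_rot: [3.141, -0.0, 1.738]
wrist_force: [4.0, 1.0, -1.5]
gripper_width: 0.0084
grip_force: 58.9
```

```bash
python3 st.py
```

```text
t 9.55
position [ 0.5582 -0.0289  0.1707]
ee_rot [ 3.1407 -0.0002  1.7385]
wrist_force [ 3.992   0.9582 -1.5163]
ft_torque [-0.0121 -0.5589 -0.149 ]
gripper_width 0.00835635857937071
grip_force 58.93621802330017
```

step_arm:
  deltas:
    - [[1, 0.3, 0.2, 0, 0, 0, 0], [1, 0.3, 0.2, 0.1, 0, 0, 2], [1, 0.3, 0.2, 0.2, 0, 0, 4], [1, 0.3, 0.2, 0.35, 0, 0, 6], [1, 0.3, 0.2, 0.5, 0, 0, 8], [1, 0.3, 0.2, 0.65, 0, 0, 10]]

```text
t: 10.15
position: [0.5586, -0.0287, 0.1714]
ee_rot: [3.14, 0.0, 1.913]
wrist_force: [3.0, 1.0, -1.5]
gripper_width: 0.0086
grip_force: 58.9
```

```bash
python3 st.py
```

```text
t 10.15
position [ 0.5586 -0.0287  0.1714]
ee_rot [3.1404 0.0001 1.9129]
wrist_force [ 2.9696  0.9835 -1.5005]
ft_torque [ 0.0759 -0.6508 -0.1656]
gripper_width 0.008569176958529445
grip_force 58.94326865673065
```

step_arm:
  deltas:
    - [[1, 0.3, 0.3, 0, 0, 0, 0], [1, 0.3, 0.3, 0.1, 0, 0, 2], [1, 0.3, 0.3, 0.2, 0, 0, 4], [1, 0.3, 0.3, 0.35, 0, 0, 6], [1, 0.3, 0.3, 0.5, 0, 0, 8], [1, 0.3, 0.3, 0.65, 0, 0, 10]]

```text
t: 10.75
position: [0.5589, -0.0285, 0.172]
ee_rot: [3.141, 0.0, 2.087]
wrist_force: [4.1, 0.3, -0.5]
gripper_width: 0.0083
grip_force: 59.0
```

```bash
python3 st.py
```

```text
t 10.75
position [ 0.5589 -0.0285  0.172 ]
ee_rot [3.1405 0.0004 2.0873]
wrist_force [ 4.1497  0.2976 -0.5282]
ft_torque [ 0.1364 -0.8019 -0.1973]
gripper_width 0.008310775564688089
grip_force 58.98158356547356
```

step_arm:
  deltas:
    - [[1, 0.4, 0.2, 0, 0, 0, 0], [1, 0.4, 0.2, 0.1, 0, 0, 2], [1, 0.4, 0.2, 0.2, 0, 0, 4], [1, 0.4, 0.2, 0.35, 0, 0, 6], [1, 0.4, 0.2, 0.5, 0, 0, 8]]

```text
t: 11.25
position: [0.5592, -0.0282, 0.1725]
ee_rot: [3.141, 0.0, 2.227]
wrist_force: [3.6, -0.3, -0.4]
gripper_width: 0.0088
grip_force: 59.1
```

```bash
python3 st.py
```

```text
t 11.25
position [ 0.5592 -0.0282  0.1725]
ee_rot [3.1407 0.0004 2.227 ]
wrist_force [ 3.6263 -0.2607 -0.3986]
ft_torque [ 0.2036 -0.8174 -0.1607]
gripper_width 0.008770391304753438
grip_force 59.063050746917725
```

Back to −0.16: no collar yet.

step_arm:
  deltas:
    - [[1, 0.4, 0.2, 0, 0, 0, 0], [1, 0.4, 0.2, 0.1, 0, 0, 2], [1, 0.4, 0.2, 0.2, 0, 0, 4], [1, 0.4, 0.2, 0.35, 0, 0, 6], [1, 0.4, 0.2, 0.5, 0, 0, 8], [1, 0.4, 0.2, 0.65, 0, 0, 10]]

```text
t: 11.85
position: [0.5596, -0.0278, 0.1732]
ee_rot: [3.141, 0.0, 2.402]
wrist_force: [3.9, 2.2, 0.4]
gripper_width: 0.009
grip_force: 59.1
```

```bash
python3 st.py
```

```text
t 11.85
position [ 0.5596 -0.0278  0.1732]
ee_rot [3.1406 0.0003 2.4016]
wrist_force [3.8578 2.2144 0.4386]
ft_torque [ 0.3425 -0.7927 -0.1844]
gripper_width 0.008959387831712287
grip_force 59.14461985230446
```

step_arm:
  deltas:
    - [[1, 0.4, 0.5, 0.1, 0, 0, 0], [1, 0.4, 0.5, 0.2, 0, 0, 2], [1, 0.4, 0.5, 0.3, 0, 0, 4], [1, 0.4, 0.5, 0.45, 0, 0, 6], [1, 0.4, 0.5, 0.6, 0, 0, 8]]

```text
t: 12.35
position: [0.5599, -0.0274, 0.1737]
ee_rot: [3.141, 0.0, 2.541]
wrist_force: [3.6, 1.6, -0.5]
gripper_width: 0.0084
grip_force: 59.2
```

```bash
python3 st.py
```

```text
t 12.35
position [ 0.5599 -0.0274  0.1737]
ee_rot [3.141  0.0003 2.5411]
wrist_force [ 3.6049  1.6056 -0.5064]
ft_torque [ 0.3822 -0.801  -0.1424]
gripper_width 0.008448745702893707
grip_force 59.152230620384216
```

step_arm:
  deltas:
    - [[1, 0.2, 0.5, 0, 0, 0, 0], [1, 0.2, 0.5, 0.1, 0, 0, 2], [1, 0.2, 0.5, 0.2, 0, 0, 4], [1, 0.2, 0.5, 0.35, 0, 0, 6], [1, 0.2, 0.5, 0.5, 0, 0, 8], [1, 0.2, 0.5, 0.65, 0, 0, 10]]

```text
t: 12.95
position: [0.5601, -0.0269, 0.1744]
ee_rot: [3.141, 0.0, 2.716]
wrist_force: [3.9, 2.0, 0.2]
gripper_width: 0.0086
grip_force: 59.2
```

```bash
python3 st.py
```

```text
t 12.95
position [ 0.5601 -0.0269  0.1744]
ee_rot [3.1409 0.0004 2.7157]
wrist_force [3.8602 2.0444 0.2137]
ft_torque [ 0.4001 -0.7947 -0.235 ]
gripper_width 0.008623848090197313
grip_force 59.20589089393616
```

step_arm:
  deltas:
    - [[1, 0, 0.3, 0.15, 0, 0, 2], [1, 0, 0.3, 0.3, 0, 0, 4]]

```text
t: 13.15
position: [0.5601, -0.0266, 0.1747]
ee_rot: [3.141, 0.001, 2.786]
wrist_force: [3.8, 2.1, 0.4]
gripper_width: 0.0084
grip_force: 59.2
```

```bash
python3 st.py
```

```text
t 13.15
position [ 0.5601 -0.0266  0.1747]
ee_rot [3.141  0.0005 2.7855]
wrist_force [3.7523 2.0779 0.3686]
ft_torque [ 0.3524 -0.8325 -0.1365]
gripper_width 0.008395692097176756
grip_force 59.15149390697479
```

step_arm:
  deltas:
    - [[1, 0.1, 0.3, 0, 0, 0, 2], [1, 0.1, 0.3, 0.2, 0, 0, 4], [1, 0.1, 0.3, 0.35, 0, 0, 6], [1, 0.1, 0.3, 0.5, 0, 0, 8]]

```text
t: 13.55
position: [0.5602, -0.0262, 0.1752]
ee_rot: [3.141, 0.001, 2.925]
wrist_force: [4.3, 2.4, 1.3]
gripper_width: 0.0084
grip_force: 59.2
```

```bash
python3 st.py
```

```text
t 13.55
position [ 0.5602 -0.0262  0.1752]
ee_rot [3.1409 0.0006 2.9252]
wrist_force [4.3348 2.4482 1.2844]
ft_torque [ 0.4643 -0.8138 -0.2089]
gripper_width 0.008425650057151617
grip_force 59.20157611370087
```

step_arm:
  deltas:
    - [[1, 0, 0.2, 0.15, 0, 0, 2], [1, 0, 0.2, 0.3, 0, 0, 4], [1, 0, 0.2, 0.45, 0, 0, 6]]

```text
t: 13.85
position: [0.5602, -0.0258, 0.1756]
ee_rot: [3.141, 0.001, 3.03]
wrist_force: [3.0, 3.8, -0.5]
gripper_width: 0.0088
grip_force: 59.2
```

```bash
python3 st.py
```

```text
t 13.85
position [ 0.5602 -0.0258  0.1756]
ee_rot [3.1407 0.0006 3.03  ]
wrist_force [ 3.0222  3.801  -0.4504]
ft_torque [ 0.5829 -0.7711 -0.2155]
gripper_width 0.00883222146030354
grip_force 59.17148865759373
```

step_arm:
  deltas:
    - [[1, 0, 0.5, 0.15, 0, 0, 2], [1, 0, 0.5, 0.25, 0, 0, 4], [1, 0, 0.5, 0.35, 0, 0, 5]]

```text
t: 14.15
position: [0.5601, -0.0255, 0.176]
ee_rot: [3.141, 0.001, 3.117]
wrist_force: [3.8, 1.9, -0.0]
gripper_width: 0.0085
grip_force: 59.1
```

```bash
python3 st.py
```

```text
t 14.15
position [ 0.5601 -0.0255  0.176 ]
ee_rot [3.141  0.0006 3.1174]
wrist_force [ 3.7785  1.916  -0.0233]
ft_torque [ 0.554  -0.8455 -0.1707]
gripper_width 0.008520911293851338
grip_force 59.111008644104004
```

```bash
python3 - <<'E'
from h import *
f=cams.grab_frame("side"); a=f[100:220,240:380]; cv2.imwrite("pics/side2.png",cv2.resize(a,(700,600),interpolation=cv2.INTER_CUBIC))
E
```

```text
(no output)
```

View pics/side2.png

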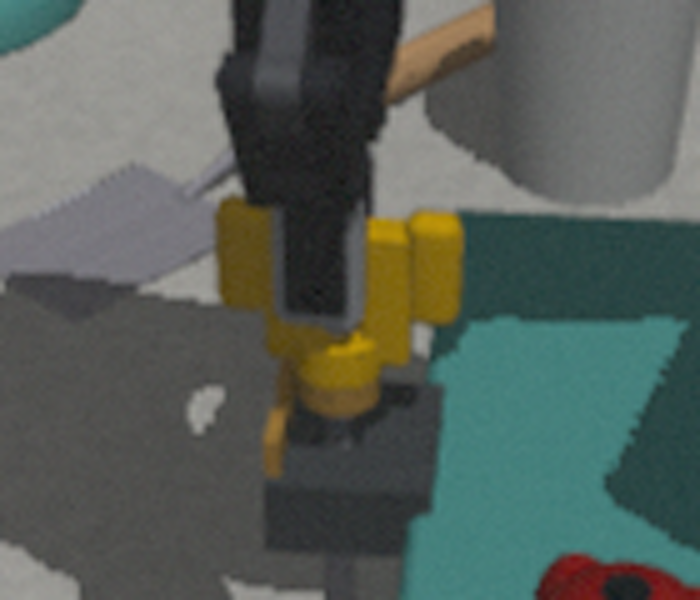

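The crop shows the nut risen. The bushing's foot (340,413) is about level with the lip top (near post at (275,405)–(275,475)), so more turns are needed.

step_arm:
  deltas:
    - [[1, 0, 0.3, 0.15, 0, 0, 2], [1, 0, 0.3, 0.3, 0, 0, 4], [1, 0, 0.3, 0.4, 0, 0, 6], [1, 0, 0.3, 0.55, 0, 0, 8]]

```text
t: 14.6
position: [0.5601, -0.025, 0.1765]
ee_rot: [3.141, 0.001, -3.025]
wrist_force: [4.1, 4.1, 0.7]
gripper_width: 0.0085
grip_force: 59.2
```

```bash
python3 st.py
```

```text
t 14.6
position [ 0.5601 -0.025   0.1765]
ee_rot [ 3.1408  0.0005 -3.0254]
wrist_force [4.0729 4.12   0.7471]
ft_torque [ 0.8017 -0.9263 -0.1399]
gripper_width 0.008538418649762423
grip_force 59.19532611966133
```

step_arm:
  deltas:
    - [[1, 0, 0.8, 0.15, 0, 0, 2], [1, 0, 0.8, 0.3, 0, 0, 4], [1, 0, 0.8, 0.4, 0, 0, 6], [1, 0, 0.8, 0.55, 0, 0, 8]]

```text
t: 15.0
position: [0.5599, -0.0245, 0.177]
ee_rot: [3.141, 0.0, -2.886]
wrist_force: [3.7, 2.2, 0.2]
gripper_width: 0.0085
grip_force: 59.2
```

```bash
python3 st.py
```

```text
t 15.0
position [ 0.5599 -0.0245  0.177 ]
ee_rot [ 3.1412  0.0002 -2.8859]
wrist_force [3.6989 2.2227 0.2194]
ft_torque [ 0.5033 -0.7774 -0.179 ]
gripper_width 0.008526169023317032
grip_force 59.19151157140732
```

step_arm:
  deltas:
    - [[1, 0, 0.4, 0.15, 0, 0, 2], [1, 0, 0.4, 0.3, 0, 0, 4], [1, 0, 0.4, 0.4, 0, 0, 6]]

```text
t: 15.3
position: [0.5599, -0.0241, 0.1774]
ee_rot: [3.141, -0.0, -2.781]
wrist_force: [2.3, 2.4, 1.5]
gripper_width: 0.0084
grip_force: 59.3
```

```bash
python3 st.py
```

```text
t 15.3
position [ 0.5599 -0.0241  0.1774]
ee_rot [ 3.1412 -0.     -2.7812]
wrist_force [2.3083 2.4158 1.4807]
ft_torque [ 0.4876 -0.6437 -0.15  ]
gripper_width 0.008368284691394515
grip_force 59.25499364733696
```

step_arm:
  deltas:
    - [[1, 0, 0.4, 0.15, 0, 0, 2], [1, 0, 0.4, 0.3, 0, 0, 4], [1, 0, 0.4, 0.4, 0, 0, 6]]

```text
t: 15.6
position: [0.5597, -0.0237, 0.1777]
ee_rot: [3.141, -0.0, -2.677]
wrist_force: [1.3, 2.8, 1.7]
gripper_width: 0.0085
grip_force: 59.2
```

```bash
python3 st.py
```

```text
t 15.6
position [ 0.5597 -0.0237  0.1777]
ee_rot [ 3.141  -0.0004 -2.6765]
wrist_force [1.2953 2.8223 1.6619]
ft_torque [ 0.5714 -0.5955 -0.2105]
gripper_width 0.008456476256586819
grip_force 59.2244466394186
```

Even in the worst case for start height and bushing length, the rise of about 13.5 mm clears the lip, and the torque is still near its free value. I'll ease back slightly, release and lift.

step_arm:
  deltas:
    - [[1, 0, 0.4, -0.1, 0, 0, -3], [1, 0, 0.4, -0.1, 0, 0, -3], [-1, 0, 0.4, 0, 0, 0, -3], [-1, 0, 0.4, 0, 0, 0, -3], [-1, 0, 0.4, 0, 0, 0, -3], [-1, 0, 0.4, 0, 0, 0, -3], [-1, 0, 0.4, 0, 0, 0, -3], [-1, 0, 0.4, 20, 0, 0, -3], [-1, 0, 0.4, 55, 0, 0, -3]]

```text
t: 16.5
position: [0.559, -0.0234, 0.2315]
ee_rot: [3.138, -0.004, -2.728]
wrist_force: [-0.2, 0.5, 1.2]
gripper_width: 0.0854
grip_force: 0.0
```

step_arm:
  deltas:
    - [[1, -40, -12, 0, 0, 0, -8], [1, -80, -12, 0, 0, 0, -16], [1, -80, -12, 0, 0, 0, -24], [1, -80, -12, 0, 0, 0, -24], [1, -80, -12, -30, 0, 0, -24], [1, -80, -12, -45, 0, 0, -24], [1, -80, -12, -45, 0, 0, -24], [1, -80, -12, -45, 0, 0, -24]]

```text
t: 17.3
position: [0.4806, -0.0356, 0.1882]
ee_rot: [-3.141, 0.0, 3.138]
wrist_force: [-0.1, -0.4, 1.0]
gripper_width: 0.0001
grip_force: 0.0
```

```bash
python3 st.py; python3 - <<'E'
from h import *
f=cams.grab_frame("side"); a=f[100:220,240:380]; cv2.imwrite("pics/side3.png",cv2.resize(a,(700,600),interpolation=cv2.INTER_CUBIC))
E
```

```text
t 17.3
position [ 0.4806 -0.0356  0.1882]
ee_rot [-3.1415  0.0004  3.1383]
wrist_force [-0.0599 -0.4384  0.9774]
ft_torque [-0.0067  0.0478  0.0243]
gripper_width 0.0001281498954767557
grip_force 0.0
```

View pics/side3.png

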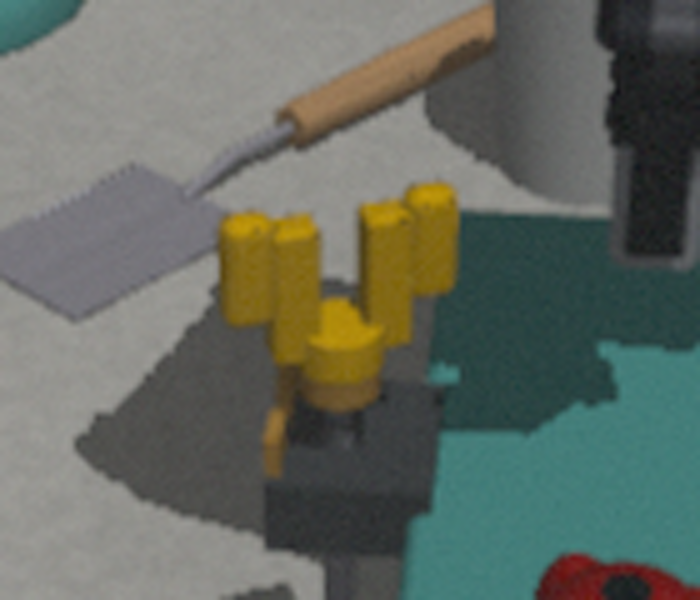

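The crop shows the bolt upright, with the bushing foot (340,405) above the lip plane. The shut fingers stand about 37 mm on the −x side of the near wing end (458,240).

step_arm:
  deltas:
    - [[1, 15, 0, 0, 0, 0, 0], [1, 30, 0, 0, 0, 0, 0], [1, 36, 0, 0, 0, 0, 0], [1, 39, 0, 0, 0, 0, 0], [1, 41, 0, 0, 0, 0, 0]]

```text
t: 17.85
position: [0.5206, -0.0355, 0.1881]
ee_rot: [-3.141, -0.0, 3.137]
wrist_force: [-2.6, 0.8, 1.4]
gripper_width: 0.0
grip_force: 1.4
```

```bash
python3 st.py|grep -E "pos|force|torq"
```

```text
position [ 0.5206 -0.0355  0.1881]
wrist_force [-2.6329  0.8139  1.3805]
ft_torque [-0.008   0.4743  0.0135]
grip_force 1.3898553387844004
```

step_arm:
  deltas:
    - [[1, 1.5, 0, 0, 0, 0, 0], [1, 3, 0, 0.3, 0, 0, 0], [1, 4.5, 0, 0.5, 0, 0, 0]]

```text
t: 18.15
position: [0.5253, -0.0354, 0.1884]
ee_rot: [3.142, -0.0, 3.136]
wrist_force: [-2.3, -0.5, 2.1]
gripper_width: 0.0002
grip_force: 1.4
```

step_arm:
  deltas:
    - [[1, 1.2, 0, 0.2, 0, 0, 0], [1, 2.5, 0, 0.4, 0, 0, 0]]

```text
t: 18.35
position: [0.5279, -0.0354, 0.1887]
ee_rot: [3.141, -0.0, 3.136]
wrist_force: [-2.5, 1.0, 1.4]
gripper_width: -0.0001
grip_force: 1.4
```

Free swing at 2.5 N. Continuing past 5 degrees.

step_arm:
  deltas:
    - [[1, 2, 0, 0.2, 0, 0, 0], [1, 4, 0, 0.4, 0, 0, 0], [1, 6, 0, 0.6, 0, 0, 0], [1, 8, 0, 0.8, 0, 0, 0]]

```text
t: 18.75
position: [0.5361, -0.0355, 0.1894]
ee_rot: [3.141, -0.0, 3.136]
wrist_force: [-1.2, 1.7, 1.8]
gripper_width: 0.0001
grip_force: 1.3
```

step_arm:
  deltas:
    - [[1, 3, 0, 0.2, 0, 0, 0], [1, 6, 0, 0.3, 0, 0, 0], [1, 9, 0, 0.3, 0, 0, 0], [1, 12, 0, 0.2, 0, 0, 0]]

```text
t: 19.15
position: [0.5483, -0.0355, 0.1897]
ee_rot: [3.142, 0.0, 3.136]
wrist_force: [-2.5, 1.2, 1.5]
gripper_width: -0.0003
grip_force: 1.2
```

step_arm:
  deltas:
    - [[1, 7, 0, 0, 0, 0, 0], [1, 14, 0, -0.5, 0, 0, 0], [1, 21, 0, -1, 0, 0, 0], [1, 28, 0, -2, 0, 0, 0], [1, 35, 0, -3.5, 0, 0, 0], [1, 42, 0, -5.5, 0, 0, 0], [1, 49, 0, -7.5, 0, 0, 0], [1, 55, 0, -9.5, 0, 0, 0], [1, 62, 0, -12.5, 0, 0, 0], [1, 68, 0, -15, 0, 0, 0], [1, 74, 0, -18, 0, 0, 0], [1, 80, 0, -21, 0, 0, 0]]

```text
t: 20.35
position: [0.6285, -0.0356, 0.1684]
ee_rot: [-3.142, 0.0, 3.136]
wrist_force: [-1.4, 0.9, 1.6]
gripper_width: -0.0006
grip_force: 0.8
```

step_arm:
  deltas:
    - [[1, 6, 0, -4, 0, 0, 0], [1, 12, 0, -8, 0, 0, 0], [1, 18, 0, -12, 0, 0, 0], [1, 23, 0, -16, 0, 0, 0], [1, 28, 0, -20.5, 0, 0, 0], [1, 33, 0, -25, 0, 0, 0], [1, 38, 0, -30, 0, 0, 0], [1, 43, 0, -35.5, 0, 0, 0], [1, 48, 0, -41, 0, 0, 0], [1, 52, 0, -47, 0, 0, 0], [1, 56, 0, -53, 0, 0, 0], [1, 59, 0, -58, 0, 0, 0]]

```text
t: 21.55
position: [0.6873, -0.0355, 0.1101]
ee_rot: [3.142, 0.0, 3.136]
wrist_force: [0.1, 1.4, 0.6]
gripper_width: -0.0002
grip_force: 0.6
```

```bash
python3 - <<'E'
from h import *
f=cams.grab_frame("side"); a=f[80:320,160:440]; cv2.imwrite("pics/side4.png",cv2.resize(a,(700,600),interpolation=cv2.INTER_CUBIC))
E
```

```text
(no output)
```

View pics/side4.png

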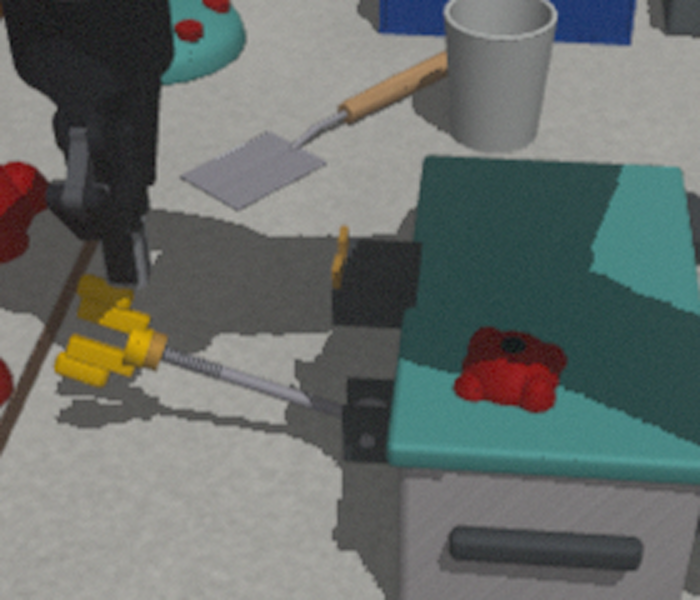

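The bolt leans well out; nut hub at about (148,349), pivot near (365,420), casting undisturbed. I'll lift away and check the angle.

step_arm:
  deltas:
    - [[1, -5, 0, 10, 0, 0, 0], [1, -10, 0, 30, 0, 0, 0], [1, -20, 0, 70, 0, 0, 0], [1, -30, 0, 110, 0, 0, 0], [1, -30, 0, 130, 0, 0, 0], [1, -30, 0, 130, 0, 0, 0], [1, -30, 0, 130, 0, 0, 0]]

```text
t: 22.3
position: [0.6565, -0.0355, 0.2409]
ee_rot: [-3.141, 0.0, 3.136]
wrist_force: [-0.2, -0.5, -1.0]
gripper_width: -0.0001
grip_force: 0.0
```

```bash
python3 - <<'E'
from h import *
f=cams.grab_frame("side"); print(spotter.look_for("side","wingnut")[:2])
for c in [(148,349),(255,383),(310,403)]:
    p=(c[0]/2.5+160+2.3,c[1]/2.5+80); o,d=ray("side",p); P=o+d*(-.027-o[1])/d[1]; print(P, np.degrees(np.arctan2(P[0]-.556,P[2]-.03)))
s=monitor.read_state(); print(s["t"],s["position"],s["wrist_force"])
E
```

```text
[{'point': [200.3, 218.6], 'p': 0.82}]
[ 0.67522257 -0.027       0.07041773] 71.27279057794804
[ 0.61705161 -0.027       0.05086356] 71.13283137984047
[ 0.58667216 -0.027       0.03873474] 74.10424280310252
22.4 [ 0.65641622 -0.03548507  0.23936204] [-0.35590088  0.24107391 -0.43624719]
```

The bolt leans about 71° (1.24 rad), and the arm is clear of it.

```bash
python3 -c "
from h import *
print(workorder.finish_job())"
```

```text
the job is handed in; nothing more can be done
None
```

I unscrewed the nut about 13.5 mm, swung the bolt out of the slot to about 71° and let go, with the casting undisturbed, and handed the job in at about 22 s; the hand-in returned no verdict.

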